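# Load and chock rollers on a conditioning plate

## Robot

A 6-joint arm with a two-finger parallel gripper is mounted at the origin on a cart in front of the work surface, level with it; the furniture and walls round the work are solid. World frame = base frame: x ahead of the robot, y to its left, z up, the work surface at z = 0. Lengths are in mm, angles in rad, forces in N, time in s.
With the tool pointing down it reaches from about 350 to 850 mm from the base axis. Payload 8.1 kg.
Tool frame: the origin (TCP) lies at the very end of the fingers, on their centre line; the grasp point (between the pads) lies 19 mm behind it; z points along the fingers, x is the direction in which the jaws open and shut, and the axes are right-handed (so a half turn about z gives the same grasp; the last joint's range is limited). The gripper opens to 85 mm and grips with 20 to 120 N. Pads are 22 mm wide; open, the fingers measure 114 mm over their backs; the gripper's body (76 mm by 85 mm) begins 54 mm behind the grasp point. The pads swing forward as they close: fully open they stand 13 mm farther back than shut.
Start: joints at [1.136, 0.13, 1.488, -0, 1.523, -0.085], TCP at [205.605, 563.677, 231.292] pointing down, gripper open.
Joint ranges: [-2.96, 2.96], [-0.89, 2.26], [0.02, 2.5], [-1.34, 4.48], [0, 2.73], [-2.66, 2.66]. Speed limits (rad/s): [2.39, 2.39, 2.79, 3.14, 3.14, 3.14].

## Interface

Orientations are given as a unit quaternion [x, y, z, w].
In Python, from cell import get_obs, eyes, job gives the robot as it stands. The module is installed in compiled form; this text tells all that it offers.
- The arm moves only by the tool servo_tool, never from a script. Its argument "moves" is one flat list of numbers, 5 for each row, row after row: the shift along the tool's x, y, z in cm, then the turn about the tool's z in rad, then the closure, from 0 (fully open) to 1 (shut). A call has 1 to 12 rows; each row is the pose to reach, as a shift and turn from the pose measured when the call began, along the tool's axes at that moment; what a row does not reach only later rows make up. A row lasts 1/8 s, in which the tool goes at most 62.5 mm and 10.7 degrees, less where a joint would pass 70% of its speed; a pose out of reach is approached as far as the arm can. A call with a gripper value outside its range is refused whole. The fingers move at their own pace and stop on an object; "squeeze" is the grip in N (left out, the last holds). Time passes only in rows, so rows that repeat a pose let the fingers close. It gives the time, the measured TCP pose, the force and the opening at its end, in the units of the state.
- get_obs(): the state, without advancing time (a new reading comes with each control period).
- eyes.snapshot(name): name is "scene" or "top"; returns a dict with "image" (420x560x3 uint8, blue, green, red), "range_z" (420x560 float32, mm along the optical axis (not along the pixel's ray), 0 where there is no reading), "K" (3x3 intrinsics, pixels), "rvec" (rotation vector, rad) and "tvec" (3), from world to camera coordinates, as OpenCV has them. Camera axes: x right, y down, z forward; pixel columns grow to the right and rows downward; lengths in mm; the calibration is good to about 2 mm. A picture is of the moment at which its call begins.
- job.job_done(): hands the job in, once; it reports no verdict.
The state is a dict: "clock": time; "joints": joint angles; "dq": joint speeds; "effort": joint torques, N m; "tool_pos": TCP position; "eef_rot": TCP orientation; "contact_force": force on the tool from outside, world axes, zero at the start; "ft_torque": the same for the moment, N m; "gripper_width": opening from 0.0 (shut) to 1.0 (fully open).
Only numpy, scipy, OpenCV 4.12 (cv2) and the standard library are available. Lean on these libraries where they do the work, as an engineer would, in place of code of your own. Each camera call takes 0.05 s, during which the arm holds its last target. There are 200 camera calls.

## Task

Take every rubber roller out of the wooden carrier and lay them on the steel deck of the conditioning plate, side by side and touching in one row against its end stop, each parallel to the stop. Then set the chock upright on the deck with its sloped face snug against the free side of the last roller, so that the row cannot roll apart. Once the row is chocked, turn the selector to the mark with as many dots as there are rollers on the plate, and leave the mug and the solder spool where they stand.

Things in the scene. Friction and masses are not known exactly. Their poses are not given: they have to be found in the camera images.
- roller1: rubber-covered feed roller, black cylinder 36 mm in diameter, 80 mm long, with a thin steel shaft stub 9 mm long at each end; 0.2 kg; origin at the middle of its axis, its x axis along the roller (it turns about x as it rolls). It starts lying in one of the four rests of the carrier; absent in some starts
- roller2: rubber-covered feed roller, black cylinder 36 mm in diameter, 80 mm long, with a thin steel shaft stub 9 mm long at each end; 0.2 kg; origin at the middle of its axis, its x axis along the roller (it turns about x as it rolls). It starts lying in one of the four rests of the carrier; absent in some starts
- roller3: rubber-covered feed roller, black cylinder 36 mm in diameter, 80 mm long, with a thin steel shaft stub 9 mm long at each end; 0.2 kg; origin at the middle of its axis, its x axis along the roller (it turns about x as it rolls). It starts lying in one of the four rests of the carrier; absent in some starts
- roller4: rubber-covered feed roller, black cylinder 36 mm in diameter, 80 mm long, with a thin steel shaft stub 9 mm long at each end; 0.2 kg; origin at the middle of its axis, its x axis along the roller (it turns about x as it rolls). It starts lying in one of the four rests of the carrier; absent in some starts
- plate: low grey fixed box 190 mm (x) by 250 mm (y), 30 mm high; origin at the centre of its underside. Its flat top is at z = 0.030; the steel deck is x -0.015 to 0.093, y -0.118 to 0.105. End stop: dark steel bar across the +y end, x -0.008 to 0.088, 22 mm high above the deck, its face at y = 0.105 facing -y. The black strip at x below -0.02, nearer the robot, carries the selector
- row_start (a point): where the axis middle of the first roller belongs, touching the stop: x = 0.04, y = 0.087, z = 0.048 in the plate's frame. The rollers lie with their axes along the plate's x; each next one is 36 mm farther to the plate's -y
- carrier: wooden carrier, fixed, 262 mm (x) by 70 mm (y), origin at the centre of its underside; four V rests across it at x = -0.096, -0.032, 0.032, 0.096; a roller in a rest has its axis along the carrier's y, 34.5 mm above the worktop; the rests' ribs are 25 mm high, so fingertips can go down to 27 mm above the worktop beside a roller
- chock: dark steel wedge chock, loose, 0.35 kg: foot 60 mm (x) by 45 mm (y); an upright grip plate on top, 52 mm (x) by 20 mm (y), centred at y = -0.008, is clear from z = 0.040 to its top at 0.074 (take it there, closing along y). It starts in the tool tray. Origin at the centre of the underside. Its sloped face looks to its +y, 70 degrees steep
- chock_toe (a point): middle of the chock's toe, the lower edge of the sloped face (y = +0.0225, z = 0 in the chock's frame). Against a 36 mm roller lying on the same surface the toe is 12.6 mm horizontally from the roller's axis
- selector (a joint): angle of the selector knob (rad), stiff to 0.04 N m, no clicks, stays where left, travel 0 to 2.6. 0: the pointer (white line at one end of the bar) points along the plate's +y at the white dash; grows clockwise seen from above. The marks of 1, 2, 3, 4 white dots stand at 0.55, 1.10, 1.65, 2.20. The grip bar is 44 mm long, 11 mm wide, along the pointer
- selector_grip (a point): on the selector's axis at the height to grip its bar (0.046 m above the worktop; the bar's top is at 0.055, its foot at 0.035), at x = -0.0595, y = 0 of the plate
- tool_tray: shallow open grey tray, fixed near the front edge of the worktop, 92 mm (x) by 200 mm (y), rim 14 mm high, walls and floor 4 mm thick; the chock stands in it at first; origin at the centre of its underside. Behind it (x over 0.42) the fixed rework station rises to 0.12 m, its nozzle to 0.45 m; a shelf edge overhangs at x = 0.68, 0.51 m up
- mug: orange mug, bystander, origin under its centre
- spool: solder spool 56 mm wide and 39 mm high, bystander, origin under its centre

How it is judged (in metres and radians):
On the way, in this order (a step that is already met when the one before it is completed fails the run):
1. all rollers lie in one touching row against the end stop and the chock stands snug behind the last (x of roller1 in the frame of plate between 0.015 and 0.065 m and z of roller1 in the frame of plate between 0.042 and 0.054 m and angle between the x axis of each of roller1, roller2, roller3, roller4 and the x axis of plate, either way round below 0.15 rad and (y of roller1 in the frame of plate between 0.081 and 0.093 m or y of roller1 in the frame of plate between 0.045 and 0.057 m or y of roller1 in the frame of plate between 0.009 and 0.021 m or y of roller1 in the frame of plate between -0.027 and -0.015 m) and x of roller2 in the frame of plate between 0.015 and 0.065 m and z of roller2 in the frame of plate between 0.042 and 0.054 m and (y of roller2 in the frame of plate between 0.081 and 0.093 m or y of roller2 in the frame of plate between 0.045 and 0.057 m or y of roller2 in the frame of plate between 0.009 and 0.021 m or y of roller2 in the frame of plate between -0.027 and -0.015 m) and x of roller3 in the frame of plate between 0.015 and 0.065 m and z of roller3 in the frame of plate between 0.042 and 0.054 m and (y of roller3 in the frame of plate between 0.081 and 0.093 m or y of roller3 in the frame of plate between 0.045 and 0.057 m or y of roller3 in the frame of plate between 0.009 and 0.021 m or y of roller3 in the frame of plate between -0.027 and -0.015 m) and x of roller4 in the frame of plate between 0.015 and 0.065 m and z of roller4 in the frame of plate between 0.042 and 0.054 m and (y of roller4 in the frame of plate between 0.081 and 0.093 m or y of roller4 in the frame of plate between 0.045 and 0.057 m or y of roller4 in the frame of plate between 0.009 and 0.021 m or y of roller4 in the frame of plate between -0.027 and -0.015 m) and (y of roller1 in the frame of plate between 0.081 and 0.093 m or y of roller2 in the frame of plate between 0.081 and 0.093 m or y of roller3 in the frame of plate between 0.081 and 0.093 m or y of roller4 in the frame of plate between 0.081 and 0.093 m) and (y of roller1 in the frame of plate between 0.045 and 0.057 m or y of roller2 in the frame of plate between 0.045 and 0.057 m or y of roller3 in the frame of plate between 0.045 and 0.057 m or y of roller4 in the frame of plate between 0.045 and 0.057 m) and (y of roller1 in the frame of plate between 0.009 and 0.021 m or y of roller2 in the frame of plate between 0.009 and 0.021 m or y of roller3 in the frame of plate between 0.009 and 0.021 m or y of roller4 in the frame of plate between 0.009 and 0.021 m) and x of chock in the frame of plate between 0.01 and 0.07 m and z of chock in the frame of plate between 0.025 and 0.036 m and angle between chock's own z axis and vertical below 0.1 rad and angle between the y axis of chock and the y axis of plate, either way round below 0.15 rad and (y of chock_toe in the frame of plate between -0.0046 and 0.0094 m or ((y of roller1 in the frame of plate between -0.027 and -0.015 m or y of roller2 in the frame of plate between -0.027 and -0.015 m or y of roller3 in the frame of plate between -0.027 and -0.015 m or y of roller4 in the frame of plate between -0.027 and -0.015 m) and y of chock_toe in the frame of plate between -0.0406 and -0.0266 m))), for 0.2 s.
2. the selector points to the mark with as many dots as there are rollers (((y of chock_toe in the frame of plate between -0.0406 and -0.0266 m and value of joint selector between 2.07 and 2.33 rad) or (y of chock_toe in the frame of plate between -0.0046 and 0.0094 m and value of joint selector between 1.52 and 1.78 rad))), for 0.2 s.
At the end, for the whole second after the job is handed in: all rollers lie on the deck in one unbroken row from the stop (axes within 6 mm of their places and 0.15 rad, centred within 25 mm); the chock stands on the deck, square within 0.15 rad, its toe within 7 mm of touching the last roller; selector within 0.13 rad of the count mark; all at rest (x of roller1 in the frame of plate between 0.015 and 0.065 m and z of roller1 in the frame of plate between 0.042 and 0.054 m and angle between the x axis of each of roller1, roller2, roller3, roller4 and the x axis of plate, either way round below 0.15 rad and (y of roller1 in the frame of plate between 0.081 and 0.093 m or y of roller1 in the frame of plate between 0.045 and 0.057 m or y of roller1 in the frame of plate between 0.009 and 0.021 m or y of roller1 in the frame of plate between -0.027 and -0.015 m) and x of roller2 in the frame of plate between 0.015 and 0.065 m and z of roller2 in the frame of plate between 0.042 and 0.054 m and (y of roller2 in the frame of plate between 0.081 and 0.093 m or y of roller2 in the frame of plate between 0.045 and 0.057 m or y of roller2 in the frame of plate between 0.009 and 0.021 m or y of roller2 in the frame of plate between -0.027 and -0.015 m) and x of roller3 in the frame of plate between 0.015 and 0.065 m and z of roller3 in the frame of plate between 0.042 and 0.054 m and (y of roller3 in the frame of plate between 0.081 and 0.093 m or y of roller3 in the frame of plate between 0.045 and 0.057 m or y of roller3 in the frame of plate between 0.009 and 0.021 m or y of roller3 in the frame of plate between -0.027 and -0.015 m) and x of roller4 in the frame of plate between 0.015 and 0.065 m and z of roller4 in the frame of plate between 0.042 and 0.054 m and (y of roller4 in the frame of plate between 0.081 and 0.093 m or y of roller4 in the frame of plate between 0.045 and 0.057 m or y of roller4 in the frame of plate between 0.009 and 0.021 m or y of roller4 in the frame of plate between -0.027 and -0.015 m) and (y of roller1 in the frame of plate between 0.081 and 0.093 m or y of roller2 in the frame of plate between 0.081 and 0.093 m or y of roller3 in the frame of plate between 0.081 and 0.093 m or y of roller4 in the frame of plate between 0.081 and 0.093 m) and (y of roller1 in the frame of plate between 0.045 and 0.057 m or y of roller2 in the frame of plate between 0.045 and 0.057 m or y of roller3 in the frame of plate between 0.045 and 0.057 m or y of roller4 in the frame of plate between 0.045 and 0.057 m) and (y of roller1 in the frame of plate between 0.009 and 0.021 m or y of roller2 in the frame of plate between 0.009 and 0.021 m or y of roller3 in the frame of plate between 0.009 and 0.021 m or y of roller4 in the frame of plate between 0.009 and 0.021 m) and x of chock in the frame of plate between 0.01 and 0.07 m and z of chock in the frame of plate between 0.025 and 0.036 m and angle between chock's own z axis and vertical below 0.1 rad and angle between the y axis of chock and the y axis of plate, either way round below 0.15 rad and ((y of chock_toe in the frame of plate between -0.0046 and 0.0094 m and value of joint selector between 1.52 and 1.78 rad) or ((y of roller1 in the frame of plate between -0.027 and -0.015 m or y of roller2 in the frame of plate between -0.027 and -0.015 m or y of roller3 in the frame of plate between -0.027 and -0.015 m or y of roller4 in the frame of plate between -0.027 and -0.015 m) and y of chock_toe in the frame of plate between -0.0406 and -0.0266 m and value of joint selector between 2.07 and 2.33 rad)) and linear speed of each of chock, roller1, roller2, roller3, roller4 below 0.02 m/s).
It fails at once if the mug is knocked away (distance of mug from where it was at the start of the episode above 0.03 m).
It fails at once if the solder spool is knocked away (distance of spool from where it was at the start of the episode above 0.03 m).
Of roller1, roller2, roller3, roller4 only 3 to 4 are there at a start; the rules pass over those that are not, and their reading is None.
At some moment in a run one of chock may be knocked a few centimetres aside while the robot is not near it.
Once in a run the grip may slacken for a moment while it holds something.
It also fails if it takes over 208 s, if anything falls off the work surface, if the arm or the gripper's body presses on something with over 40 N, if the wrist force passes 120 N, or if a joint passes its speed limit or range.

## Working session

There is one attempt and no reset: what is moved stays moved. The work goes in short steps, Python scripts to look and compute and a tool call to move; the robot and the scene stay as the last step left them, time stands still between calls to the robot, and variables do not carry over. Pictures are saved under pics/ and viewed, about 12 in all and at most 16, crops included, and the job is handed in when it is done.

Besides the shell and the picture viewer there is one more tool, called after ">>>" as a command line: name --argument value ..., lists and objects as JSON in quotes. servo_tool: Moves the arm, as the interface text tells. Its arguments: {"type":"object","properties":{"moves":{"type":"array","items":{"type":"number"}},"squeeze":{"type":"number"}},"required":["moves"]}

```bash
mkdir -p pics; cat > h.py <<'E'
import numpy as np, cv2
from cell import get_obs, eyes, job
def snap(n):
    s=eyes.snapshot(n); s['R']=cv2.Rodrigues(np.array(s['rvec'],float))[0]; s['t']=np.array(s['tvec'],float).ravel(); return s
def cloud(s):
    z=s['range_z'].astype(float); K=s['K']; v,u=np.mgrid[:z.shape[0],:z.shape[1]]
    P=np.stack([(u-K[0][2])/K[0][0]*z,(v-K[1][2])/K[1][1]*z,z],-1)
    W=(P-s['t'])@s['R']; W[z==0]=np.nan; return W
E
python3 - <<'E'
from h import *
for n in('scene','top'):
    s=snap(n); cv2.imwrite(f'pics/{n}0.png',s['image']); np.savez(f'{n}0.npz',W=cloud(s),im=s['image'])
    print(n,s['K'],-s['R'].T@s['t'],s['R'])
o=get_obs(); print({k:np.round(v,3) for k,v in o.items()})
E
```

```text
scene [[405.93584014   0.         271.22174525]
 [  0.         405.93584014 216.201963  ]
 [  0.           0.           1.        ]] [ -77.22339573 -636.85051623  740.25224694] [[ 0.74624612 -0.66554003  0.01316057]
 [-0.38527268 -0.4479461  -0.80678947]
 [ 0.54284591  0.59699311 -0.59069243]]
top [[393.80903559   0.         283.46957021]
 [  0.         393.80903559 210.67244172]
 [  0.           0.           1.        ]] [ 438.04224972   27.12527804 1201.96677407] [[-0.01368099 -0.99967419 -0.02154884]
 [-0.99609199  0.01550625 -0.08694998]
 [ 0.08725579  0.02027507 -0.99597959]]
{'clock': np.float64(0.1), 'joints': array([ 1.136,  0.131,  1.489, -0.   ,  1.523, -0.085]), 'dq': array([ 0.001, -0.002, -0.003,  0.001,  0.001, -0.001]), 'effort': array([ 1.0000e-03, -5.7095e+01, -5.0195e+01, -0.0000e+00,  8.0000e-03,
        0.0000e+00]), 'tool_pos': array([205.395, 563.209, 230.326]), 'eef_rot': array([ 0.819,  0.573, -0.001,  0.   ]), 'contact_force': array([-0.46 ,  0.813, -0.196]), 'ft_torque': array([ 0.022, -0.054, -0.008]), 'gripper_width': np.float64(0.998)}
```

View pics/top0.png

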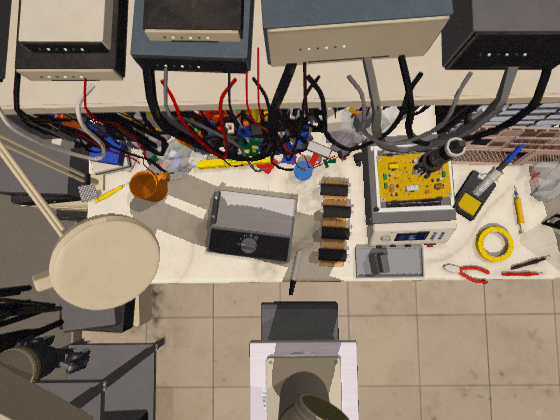

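View pics/scene0.png

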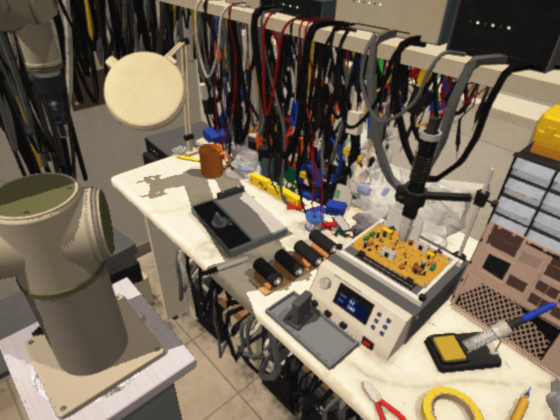

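```bash
python3 - <<'E'
from h import *
d=np.load('top0.npz'); W=d['W']; im=d['im']
def rect(name,zlo,zhi,box):
    m=(W[...,2]>zlo)&(W[...,2]<zhi)
    k=np.zeros_like(m); u0,v0,u1,v1=box; k[v0:v1,u0:u1]=1; m&=k
    n,l,st,_=cv2.connectedComponentsWithStats(m.astype(np.uint8))
    for i in range(1,n):
        if st[i,4]<60: continue
        p=W[l==i]; r=cv2.minAreaRect(p[:,:2].astype(np.float32)); print(name,st[i],np.round(r[0],1),np.round(r[1],1),round(r[2],1),'z',np.round(np.median(p[:,2]),1))
rect('table',-15,15,(180,200,205,270))
rect('plate',20,40,(195,175,310,275)); rect('stop',44,60,(195,175,310,275))
rect('roll',42,60,(310,165,355,275))
rect('carrier',10,60,(310,165,355,275))
rect('tray',8,20,(345,235,435,290)); rect('chock',60,90,(345,235,435,290));rect('chockall',22,90,(345,235,435,290))
rect('spool',25,60,(285,150,325,190)); rect('mug',60,120,(120,160,180,210))
c=cv2.resize(im[170:290,195:435],None,fx=3.3,fy=3.3,interpolation=cv2.INTER_CUBIC); cv2.imwrite('pics/crop1.png',c)
s=snap('scene');K=s['K']
for p in([205,563,231],[438,27,300]):
    q=s['R']@np.array(p)+s['t']; print(q, K@q/q[2])
E
```

```text
table [ 180  200   25   70 1743] [475.3 332.8] [212.4  76.4] 0.3 z 1.1
plate [ 206  189   91   73 5022] [499.5 148.3] [250.3 190.4] 82.0 z 31.6
stop [211 191   9  32 164] [554.5 253.1] [14.6 93.7] 83.3 z 52.9
roll [319 183  30  13 303] [600.8 -98.2] [85.9 34.2] 86.4 z 51.2
roll [323 205  31  13 312] [ 535.9 -109.6] [88.9 33.5] 86.2 z 51.3
roll [321 226  29  14 315] [472.6 -99.2] [80.8 34.2] 85.7 z 51.2
roll [318 248  29  13 316] [409.7 -88.9] [80.2 34.2] 84.2 z 50.9
carrier [ 316  179   38   88 1891] [505.3 -99.8] [106.9 262.3] 87.8 z 47.9
tray [355 246  70  32 358] [ 385.3 -262.6] [202.   91.7] 89.4 z 14.6
chock [370 235  65   7 255] [ 453.8 -287.6] [179.5  17.2] 89.2 z 73.6
chock [379 254  11  19 156] [ 384.4 -232.2] [51.8 20.5] 8.4 z 78.3
chockall [368 235  67  13 642] [ 445.1 -294.1] [194.1  35.3] 88.8 z 53.1
chockall [370 253  20  21 311] [ 383.4 -224.7] [59.1 35.6] 7.2 z 60.6
spool [294 160  20  19 251] [663.2  -8.9] [53.8 53.7] 63.0 z 40.4
mug [129 165  41  35 474] [626.6 443.1] [ 82.2 102.7] 59.6 z 89.6
[-594.6424793  -235.34197075 1170.31775002] [ 64.96434685 134.57136258   1.        ]
[ -63.1295999  -140.67987145  936.05476534] [243.844536   155.19377852   1.        ]
```

View pics/crop1.png

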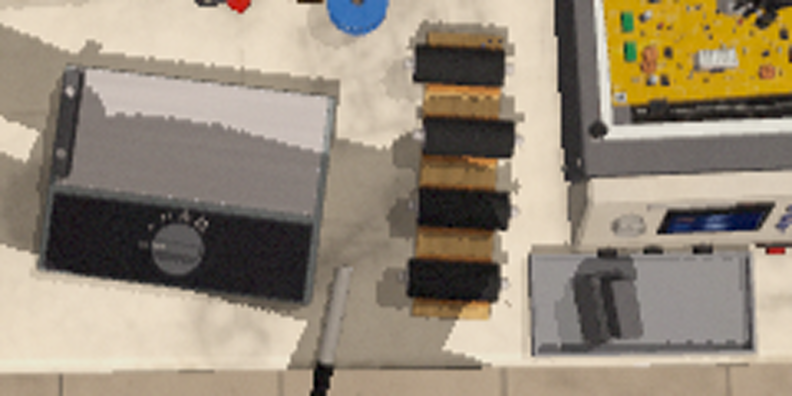

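```bash
cat >> h.py <<'E'
def pca(p):
    c=p.mean(0); w,v=np.linalg.eigh(np.cov((p-c).T)); a=np.degrees(np.arctan2(v[1,1],v[0,1])); return c,a,np.sqrt(12*w[::-1])
def blob(W,lo,hi,x0,x1,y0,y1):
    m=(W[...,2]>lo)&(W[...,2]<hi)&(W[...,0]>x0)&(W[...,0]<x1)&(W[...,1]>y0)&(W[...,1]<y1); return m,W[m]
def biggest(W,*a):
    m,_=blob(W,*a); n,l,st,_=cv2.connectedComponentsWithStats(m.astype(np.uint8))
    if n<2: return None
    return W[l==1+np.argmax(st[1:,4])]
def show(name,p):
    if p is None: print(name,None);return
    c,a,s=pca(p[:,:2]); print(name,np.round(c,1),'ang',round(a,1),'size',np.round(s,1),'z',np.round(np.percentile(p[:,2],[5,50,95]),1),len(p))
E
python3 - <<'E'
from h import *
for n in('top','scene'):
    W=np.load(n+'0.npz')['W']; print(n)
    show('plate',biggest(W,24,75,360,640,0,300))
    show('stop',biggest(W,46,75,480,640,200,300))
    for x,y in((600.8,-98.2),(535.9,-109.6),(472.6,-99.2),(409.7,-88.9)):
        show('roll',biggest(W,46,60,x-32,x+32,y-60,y+60))
    show('ribs',blob(W,15,32,360,650,-150,-50)[1])
    show('grip',biggest(W,68,90,340,420,-290,-180)); show('tray',blob(W,2,20,320,450,-380,-140)[1])
    show('knob',biggest(W,46,70,400,490,110,200))
    show('pen',biggest(W,8,90,330,480,-60,40))
    show('station',biggest(W,90,150,420,700,-420,-170))
E
```

```text
top
plate [498.4 147.1] ang 82.5 size [248.2 188.8] z [27.8 31.7 38.4] 5263
stop [553.7 252.9] ang 172.3 size [94.2 14.5] z [47.7 53.1 57.1] 160
roll [600.3 -98.3] ang 85.9 size [80.2 28.7] z [46.9 52.  56.6] 259
roll [ 535.7 -105.9] ang 87.5 size [79.9 28.7] z [47.3 52.2 56.7] 262
roll [472.8 -99.4] ang 85.8 size [80.4 28.7] z [47.  51.7 56.6] 266
roll [409.7 -89.3] ang 85.6 size [80.4 28.9] z [47.3 51.4 56. ] 274
ribs [500.3 -98.7] ang 175.3 size [241.7  68.7] z [17.3 21.6 26.5] 243
grip [ 384.2 -231.3] ang -172.2 size [52.2 21.1] z [71.8 78.4 82.4] 146
tray [ 386.9 -264.8] ang 88.6 size [236.7 103.1] z [ 2.5  6.2 17.1] 1936
knob [440.6 156.2] ang 77.6 size [42.9 11. ] z [52.8 55.5 60.1] 56
pen [375.7  16.7] ang 167.4 size [94.9 14.5] z [10.5 15.1 19.1] 154
station [ 572.4 -295.6] ang 53.2 size [242.3 198.7] z [ 98.  119.9 134.3] 6104
scene
plate [494.3 138.8] ang 77.6 size [257.8 189.8] z [26.4 29.1 43.2] 3433
stop [552.9 249.1] ang 171.4 size [96.6 16.3] z [46.6 49.9 53.3] 97
roll [ 597.2 -102.6] ang 85.7 size [82.2 23.8] z [46.3 49.8 52.4] 181
roll [ 533.5 -109.6] ang 85.0 size [82.3 23.1] z [46.5 49.7 52.2] 196
roll [ 469.9 -104.3] ang 86.3 size [83.2 23.7] z [46.5 49.9 52.7] 223
roll [406.9 -93.6] ang 85.6 size [81.6 23.5] z [46.5 49.7 52.6] 232
ribs [ 486.7 -107.2] ang 176.2 size [250.   81.5] z [16.5 21.7 31. ] 549
grip [ 381.5 -236.4] ang -172.3 size [54.8 21. ] z [69.3 76.3 78.6] 205
tray [ 385.9 -279.2] ang 97.1 size [203.  109.6] z [ 2.3  4.7 15.9] 2685
knob [438.3 151.4] ang 80.0 size [47.  10.7] z [47.5 52.8 55.1] 47
pen [435.4  31.5] ang 174.2 size [94.4 11.6] z [ 9.7 23.1 30.1] 257
station [ 568.9 -320.1] ang 144.6 size [227.4 212.5] z [ 96.3 114.5 136.7] 7736
```

```bash
cat >> h.py <<'E'
PC=np.array([499.,147.8]); PY=np.radians(-7.7)
def pl(x,y):
    c,s=np.cos(PY),np.sin(PY); return PC+np.array([c*x-s*y,s*x+c*y])
def pose():
    o=get_obs(); q=o['eef_rot']; return np.array(o['tool_pos']),2*np.arctan2(q[1],q[0]),o
def rows(T):
    """T: list of (x,y,z,angle_deg) world -> cm shifts in tool axes, turn"""
    p,a,o=pose(); print('at',np.round(p,1),'ang',round(np.degrees(a),2),'w',round(float(o['gripper_width']),3),'F',np.round(o['contact_force'],1),'t',round(float(o['clock']),2),'q6',round(float(o['joints'][5]),2))
    ex=np.array([np.cos(a),np.sin(a)]); ey=np.array([np.sin(a),-np.cos(a)])
    for t in T:
        d=np.array(t[:2])-p[:2]; r=a-np.radians(t[3]); r=(r+np.pi)%(2*np.pi)-np.pi
        print(np.round(d@ex/10,2),np.round(d@ey/10,2),np.round((p[2]-t[2])/10,2),np.round(r,3))
E
python3 - <<'E'
from h import *
W=np.load('top0.npz')['W']; print('lamp',np.nanpercentile(W[230:290,70:140].reshape(-1,3),[5,50,95],axis=0).round())
rows([(400,330,230,40),(430,0,200,-4),(410,-89.3,150,-4),(410,-89.3,60,-4),(410,-89.3,28,-4)])
E
```

```text
lamp [[355. 369. 327.]
 [413. 419. 383.]
 [468. 466. 432.]]
at [205.4 563.3 230.5] ang 69.96 w 1.003 F [ 0.1  0.7 -0.5] t 0.15 q6 -0.09
-15.25 26.27 0.05 0.523
-45.22 40.4 3.05 1.291
-54.29 41.58 8.05 1.291
-54.29 41.58 17.05 1.291
-54.29 41.58 20.25 1.291
```

```bash
python3 - <<'E'
from h import *
T=[(190,513,230,70),(175,463,230,70),(162,413,230,65),(155,372,230,60)]
for a,t in zip((60,52,44,36,28,20,10,0),(50,42,34,26,18,10,3,-4)): T.append((402*np.cos(np.radians(a)),402*np.sin(np.radians(a)),230,t))
rows(T)
E
```

```text
at [205.4 563.3 230.5] ang 69.96 w 1.003 F [ 0.1  0.7 -0.5] t 0.15 q6 -0.09
-5.25 0.27 0.05 -0.001
-10.46 0.58 0.05 -0.001
-15.61 1.07 0.05 0.087
-19.7 1.82 0.05 0.174
-20.36 6.96 0.05 0.348
-21.72 12.4 0.05 0.488
-23.81 17.6 0.05 0.628
-26.61 22.46 0.05 0.767
-30.06 26.88 0.05 0.907
-34.09 30.78 0.05 1.046
-39.83 34.8 0.05 1.169
-46.18 37.77 0.05 1.291
```

>>> servo_tool --moves '[-5.2,0.3,0,0,0.4,-10.5,0.6,0,0,0.4,-15.6,1.1,0,0.09,0.4,-19.7,1.8,0,0.17,0.4,-20.4,7,0,0.35,0.4,-21.7,12.4,0,0.49,0.4,-23.8,17.6,0,0.63,0.4,-26.6,22.5,0,0.77,0.4,-30.1,26.9,0,0.91,0.4,-34.1,30.8,0,1.05,0.4,-39.8,34.8,0,1.17,0.4,-46.2,37.8,0,1.29,0.4]' --squeeze 50

```text
clock: 1.65
tool_pos: [400.8, 12.9, 230.9]
eef_rot: [0.999, -0.036, -0.0, 0.001]
contact_force: [1.8, 0.8, 0.3]
gripper_width: 0.598
```

```bash
python3 - <<'E'
from h import *
rows([(409.7,-89.3,130,-4),(409.7,-89.3,60,-4),(409.7,-89.3,28,-4)])
E
```

```text
at [400.8  12.9 230.9] ang -4.17 w 0.598 F [1.8 0.8 0.3] t 1.65 q6 -0.02
1.63 10.13 10.09 -0.003
1.63 10.13 17.09 -0.003
1.63 10.13 20.29 -0.003
```

>>> servo_tool --moves '[0.8,5,4,0,0.4,1.6,10.1,8,0,0.4,1.6,10.1,13,0,0.4,1.6,10.1,17,0,0.4,1.6,10.1,19,0,0.4,1.6,10.1,20.2,0,0.4,1.6,10.1,20.2,0,0.4,1.6,10.1,20.2,0,0.8,1.6,10.1,20.2,0,0.8,1.6,10.1,20.2,0,0.8,1.6,10.1,20.2,0,0.8]'

```text
clock: 3.02
tool_pos: [407.8, -89.2, 30.0]
eef_rot: [0.999, -0.036, -0.002, 0.001]
contact_force: [-13.2, 0.9, 12.1]
gripper_width: 0.4
```

```bash
python3 - <<'E'
from h import *
s=snap('scene'); c=s['image'][190:360,180:400]; cv2.imwrite('pics/grip1.png',cv2.resize(c,None,fx=3,fy=3))
a=pl(40,60);print(a)
rows([(409.7,-89.3,130,-4),(*a,130,82.3),(*a,41.5,82.3)])
E
```

```text
[546.67849911 201.89954457]
at [407.8 -89.1  30. ] ang -4.14 w 0.4 F [-14.1   0.7  11.6] t 3.08 q6 -0.26
0.19 0.0 -10.0 -0.002
11.75 -30.03 -10.0 -1.509
11.75 -30.03 -1.15 -1.509
```

View pics/grip1.png

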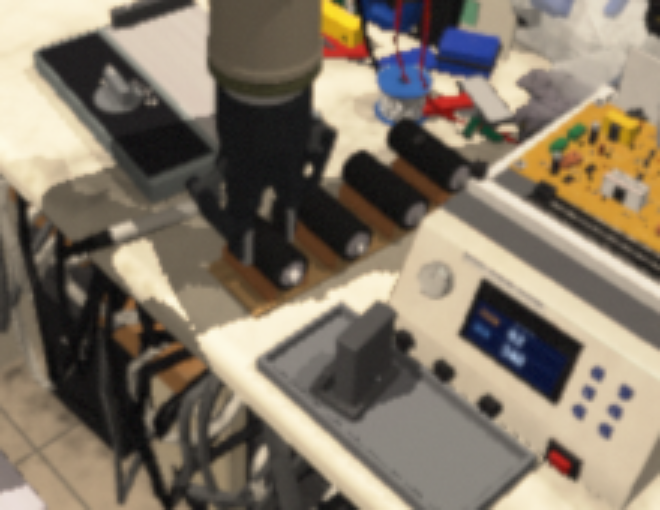

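>>> servo_tool --moves '[0,0,-1,0,0.8,0,0,-5,0,0.8,0,0,-10,-0.1,0.8,1.5,-4,-10,-0.28,0.8,3,-8,-10,-0.46,0.8,4.5,-12,-10,-0.64,0.8,6,-16,-10,-0.82,0.8,8,-20,-10,-1.0,0.8,10,-25,-10,-1.18,0.8,11.7,-30,-10,-1.36,0.8,11.7,-30,-10,-1.51,0.8,11.7,-30,-10,-1.51,0.8]'

```text
clock: 4.58
tool_pos: [547.0, 202.6, 130.0]
eef_rot: [0.752, 0.659, -0.001, -0.001]
contact_force: [0.3, -1.0, -2.9]
gripper_width: 0.401
```

```bash
sed -i 's/PC=np.array.*;/PC=np.array([497.2,146.]);/' h.py; python3 - <<'E'
from h import *
a=pl(40,60);b=pl(40,10)
rows([(*a,60,82.3),(*a,44,82.3),(*a,120,82.3),(*b,120,82.3),(*b,40,82.3)])
E
```

```text
at [547.  202.6 130. ] ang 82.4 w 0.401 F [ 0.3 -1.  -2.9] t 4.58 q6 -1.17
-0.27 -0.18 7.0 0.002
-0.27 -0.18 8.6 0.002
-0.27 -0.18 1.0 0.002
-5.27 -0.19 1.0 0.002
-5.27 -0.19 9.0 0.002
```

>>> servo_tool --moves '[-0.3,-0.2,5,0,0.8,-0.3,-0.2,7.8,0,0.8,-0.3,-0.2,8.5,0,0.8,-0.3,-0.2,8.6,0,0.8,-0.3,-0.2,8.6,0,0.8,-0.3,-0.2,8.6,0,0.5,-0.3,-0.2,8.6,0,0.42,-0.3,-0.2,8.6,0,0.42,-0.3,-0.2,7,0,0.42,-0.3,-0.2,3,0,0.42,-0.3,-0.2,1,0,0.42]'

```text
clock: 5.95
tool_pos: [546.2, 200.3, 123.6]
eef_rot: [0.752, 0.659, 0.001, 0.0]
contact_force: [0.2, 0.5, 0.7]
gripper_width: 0.578
```

```bash
cat >> h.py <<'E'
def deck(W=None):
    """rollers on deck in plate frame (mm), from top camera"""
    s=snap('top'); W=cloud(s); c,sn=np.cos(PY),np.sin(PY); d=W[...,:2]-PC
    P=np.stack([c*d[...,0]+sn*d[...,1],-sn*d[...,0]+c*d[...,1],W[...,2]],-1)
    show('stop',biggest(P,46,75,-20,100,97,130))
    m,_=blob(P,62.5,75,-30,110,-118,97); n,l,st,_=cv2.connectedComponentsWithStats(m.astype(np.uint8))
    for i in range(1,n):
        if st[i,4]>25: show('b',P[l==i])
    return s
E
python3 - <<'E'
from h import *
s=deck(); b=pl(40,10)
a=pl(40,60)
rows([(*b,120,82.3),(*b,40,82.3)])
E
```

```text
stop [  3.6 113.2] ang -179.9 size [17.5 14.3] z [47.9 53.1 56.8] 30
at [547.4 200.6 125.9] ang 82.4 w 0.579 F [1.7 0.6 3.1] t 6.0 q6 -1.17
-5.08 -0.25 0.59 0.002
-5.08 -0.25 8.59 0.002
```

>>> servo_tool --moves '[-4,-0.2,0,0,0.7,-8,-0.2,0,0,1,-12,-0.2,0,0,1,-14,-0.2,0,0,1,-14,-0.2,0,0,1]'

```text
clock: 6.62
tool_pos: [526.7, 61.2, 125.5]
eef_rot: [0.753, 0.658, 0.002, 0.001]
contact_force: [0.3, 0.5, -0.4]
gripper_width: -0.001
```

```bash
python3 - <<'E'
from h import *
s=deck(); cv2.imwrite('pics/d1.png',cv2.resize(s['image'][150:290,180:360],None,fx=4,fy=4))
a=pl(40,15)
rows([(*pl(40,20),120,82.3),(*pl(40,20),40,82.3),(*pl(40,54.5),40,82.3)])
E
```

```text
stop [ 42.4 113.3] ang 179.6 size [94.7 14.7] z [48.6 53.2 57.1] 163
b [36.  64.9] ang -176.9 size [74.9 15.9] z [62.6 65.8 69.6] 117
at [526.9  62.1 125.5] ang 82.33 w 0.003 F [ 0.1 -0.2 -0.5] t 6.67 q6 -1.42
9.91 -0.06 0.55 0.0
9.91 -0.06 8.55 0.0
13.36 -0.06 8.55 0.0
```

View pics/d1.png

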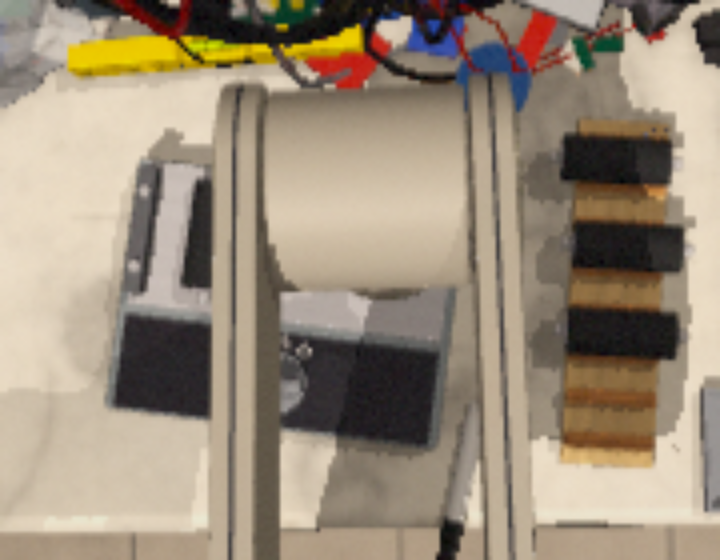

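>>> servo_tool --moves '[5,0,0,0,1,9.9,0,2,0,1,9.9,0,6,0,1,9.9,0,8.6,0,1,9.9,0,8.6,0,1,10.7,0,8.6,0,1,11.4,0,8.6,0,1,12,0,8.6,0,1,12.5,0,8.6,0,1,12.9,0,8.6,0,1,13.2,0,8.6,0,1,13.4,0,8.6,0,1]'

```text
clock: 8.18
tool_pos: [547.1, 195.2, 42.4]
eef_rot: [0.753, 0.658, 0.003, 0.002]
contact_force: [-2.0, -4.6, 7.2]
gripper_width: 0.001
```

```bash
python3 - <<'E'
from h import *
rows([(*pl(40,54.5),40,82.3)])
E
```

```text
at [547.1 195.2  42.4] ang 82.32 w 0.001 F [-2.  -4.6  7.2] t 8.18 q6 -1.18
-0.1 -0.28 0.24 0.0
```

>>> servo_tool --moves '[0.2,0,0,0,1,0.4,0,0,0,1,0.4,0,0,0,1]'

```text
clock: 8.55
tool_pos: [548.7, 198.5, 44.0]
eef_rot: [0.753, 0.658, 0.004, 0.003]
contact_force: [-3.1, -8.3, 9.3]
gripper_width: 0.001
```

```bash
python3 - <<'E'
from h import *
rows([(*pl(40,54.5),40,82.3),(*pl(40,40),42,82.3),(*pl(40,40),120,82.3)])
E
```

```text
at [548.7 198.5  44. ] ang 82.32 w 0.001 F [-3.1 -8.3  9.3] t 8.55 q6 -1.17
-0.44 -0.4 0.4 0.0
-1.89 -0.4 0.2 0.0
-1.89 -0.4 -7.6 0.0
```

>>> servo_tool --moves '[0.2,0,0.3,0,1,0.4,0,0.3,0,1,0.4,0,0.3,0,1]'

```text
clock: 8.93
tool_pos: [549.1, 198.8, 43.4]
eef_rot: [0.753, 0.658, 0.001, 0.005]
contact_force: [-13.8, -24.7, 25.7]
gripper_width: -0.0
```

```bash
python3 - <<'E'
from h import *
rows([(*pl(40,54.5),40,82.3),(*pl(40,40),42,82.3),(*pl(40,40),120,82.3)])
s=snap('scene'); cv2.imwrite('pics/d2.png',cv2.resize(s['image'][130:270,150:330],None,fx=4,fy=4))
E
```

```text
at [549.1 198.8  43.4] ang 82.29 w -0.0 F [-13.8 -24.7  25.7] t 8.93 q6 -1.17
-0.47 -0.44 0.34 -0.0
-1.92 -0.44 0.14 -0.0
-1.92 -0.44 -7.66 -0.0
```

View pics/d2.png

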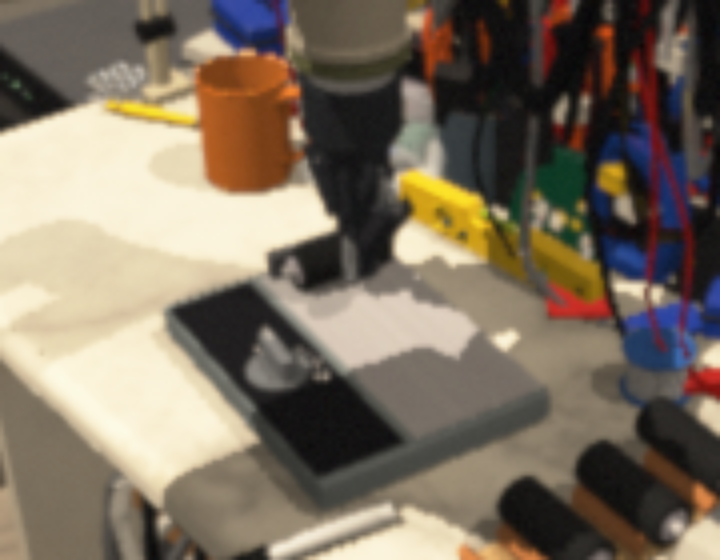

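```bash
python3 - <<'E'
from h import *
rows([(*pl(40,40),43,82.3),(*pl(40,40),120,82.3),(471,-101,120,-4)])
E
```

```text
at [549.2 198.8  43.4] ang 82.29 w -0.005 F [-14.9 -24.9  25.7] t 8.97 q6 -1.17
-1.93 -0.44 0.04 -0.0
-1.93 -0.44 -7.66 -0.0
-30.76 -3.72 -7.66 1.506
```

>>> servo_tool --moves '[-0.5,-0.2,0,0,1,-2,-0.4,0,0,1,-2,-0.4,-4,0,1,-2,-0.4,-7.7,0.1,0.4,-6,-1,-7.7,0.27,0.4,-10,-1.5,-7.7,0.45,0.4,-14,-2,-7.7,0.63,0.4,-18,-2.5,-7.7,0.81,0.4,-22,-3,-7.7,0.99,0.4,-26,-3.5,-7.7,1.17,0.4,-30.8,-3.7,-7.7,1.35,0.4,-30.8,-3.7,-7.7,1.51,0.4]'

```text
clock: 10.48
tool_pos: [469.7, -103.9, 121.5]
eef_rot: [0.999, -0.042, 0.004, 0.003]
contact_force: [-0.7, 0.6, -0.4]
gripper_width: 0.601
```

```bash
python3 - <<'E'
from h import *
deck()
rows([(471,-101,60,-4),(471,-101,28,-4)])
E
```

```text
stop [ 42.4 109.8] ang 179.5 size [91.8 23.9] z [49.1 54.2 65.6] 225
b [43.6 86.6] ang 179.3 size [79.6 20. ] z [63.2 66.4 70.1] 176
at [ 469.9 -102.6  121.4] ang -5.15 w 0.599 F [ 0.5  0.3 -0.5] t 10.53 q6 -0.23
0.1 -0.17 6.14 -0.02
0.1 -0.17 9.34 -0.02
```

>>> servo_tool --moves '[0.1,-0.2,3,-0.02,0.4,0.1,-0.2,6,-0.02,0.4,0.1,-0.2,8,-0.02,0.4,0.1,-0.2,9.3,-0.02,0.4,0.1,-0.2,9.3,-0.02,0.4,0.1,-0.2,9.3,-0.02,0.8,0.1,-0.2,9.3,-0.02,0.8,0.1,-0.2,9.3,-0.02,0.8,0.1,-0.2,9.3,-0.02,0.8]'

```text
clock: 11.65
tool_pos: [471.1, -101.3, 29.4]
eef_rot: [0.999, -0.035, 0.004, 0.003]
contact_force: [-9.0, 1.3, 8.1]
gripper_width: 0.402
```

```bash
python3 - <<'E'
from h import *
a=pl(40,25)
rows([(471,-101,130,-4),(*a,130,82.3)])
E
```

```text
at [ 471.1 -101.3   29.4] ang -3.98 w 0.402 F [-9.   1.3  8.1] t 11.65 q6 -0.24
-0.01 -0.03 -10.06 0.0
5.04 -27.08 -10.06 -1.506
```

>>> servo_tool --moves '[0,0,-1,0,0.8,0,0,-5,0,0.8,0,0,-10,-0.1,0.8,0.7,-3.5,-10,-0.28,0.8,1.4,-7,-10,-0.46,0.8,2,-10.5,-10,-0.64,0.8,2.7,-14,-10,-0.82,0.8,3.4,-18,-10,-1.0,0.8,4.2,-22.5,-10,-1.18,0.8,5,-27,-10,-1.36,0.8,5,-27,-10,-1.51,0.8,5,-27,-10,-1.51,0.8]'

```text
clock: 13.15
tool_pos: [539.4, 165.9, 129.3]
eef_rot: [0.751, 0.66, 0.001, 0.005]
contact_force: [-0.9, 0.1, -2.0]
gripper_width: 0.397
```

```bash
python3 - <<'E'
from h import *
a=pl(40,25);b=pl(40,-20)
rows([(*a,43,82.3),(*a,120,82.3),(*b,120,82.3)])
E
```

```text
at [539.4 165.9 129.3] ang 82.57 w 0.397 F [-0.9  0.1 -2. ] t 13.15 q6 -1.23
-0.04 0.08 8.63 0.005
-0.04 0.08 0.93 0.005
-4.54 0.06 0.93 0.005
```

>>> servo_tool --moves '[0,0.1,5,0,0.8,0,0.1,7.9,0,0.8,0,0.1,8.6,0,0.8,0,0.1,8.6,0,0.8,0,0.1,8.6,0,0.5,0,0.1,8.6,0,0.42,0,0.1,8.6,0,0.42,0,0.1,6,0,0.42,0,0.1,2,0,0.42,-3,0.1,1,0,1,-5,0.1,1,0,1,-5,0.1,1,0,1]'

```text
clock: 14.65
tool_pos: [533.4, 114.8, 118.7]
eef_rot: [0.752, 0.659, 0.001, 0.005]
contact_force: [0.1, 0.1, -0.3]
gripper_width: 0.004
```

```bash
python3 - <<'E'
from h import *
deck()
rows([(*pl(40,-20),120,82.3),(*pl(40,-20),40,82.3),(*pl(40,51-28),40,82.3)])
E
```

```text
stop None
at [533.4 115.5 118.5] ang 82.47 w 0.001 F [-0.7 -0.5 -0.2] t 14.7 q6 -1.31
0.53 0.01 -0.15 0.003
0.53 0.01 7.85 0.003
4.83 0.02 7.85 0.003
```

>>> servo_tool --moves '[0.3,0,4,0,1,0.3,0,7.8,0,1,0.3,0,7.8,0,1,1.2,0,7.8,0,1,2,0,7.8,0,1,2.7,0,7.8,0,1,3.3,0,7.8,0,1,3.9,0,7.8,0,1,4.3,0,7.8,0,1,4.6,0,7.8,0,1,4.9,0,7.8,0,1,5.1,0,7.8,0,1]'

```text
clock: 16.2
tool_pos: [542.9, 163.2, 43.7]
eef_rot: [0.752, 0.659, 0.0, 0.007]
contact_force: [-5.8, -24.0, 17.2]
gripper_width: -0.001
```

```bash
python3 - <<'E'
from h import *
rows([(*pl(40,51-28),42,82.3)])
E
```

```text
at [542.9 163.2  43.7] ang 82.48 w -0.001 F [ -5.8 -24.   17.2] t 16.2 q6 -1.22
-0.02 -0.29 0.17 0.003
```

```bash
python3 - <<'E'
from h import *
rows([(*pl(40,5),43,82.3),(*pl(40,5),120,82.3),(533.7,-108.5,120,-4)])
E
```

```text
at [542.9 163.2  43.7] ang 82.48 w -0.001 F [ -5.8 -24.   17.2] t 16.2 q6 -1.22
-1.82 -0.3 0.07 0.003
-1.82 -0.3 -7.63 0.003
-27.06 2.65 -7.63 1.509
```

>>> servo_tool --moves '[-0.5,-0.2,0,0,1,-1.8,-0.3,0,0,1,-1.8,-0.3,-4,0,1,-1.8,-0.3,-7.6,0.1,0.4,-5,0,-7.6,0.27,0.4,-9,0.5,-7.6,0.45,0.4,-13,1,-7.6,0.63,0.4,-17,1.5,-7.6,0.81,0.4,-21,2,-7.6,0.99,0.4,-24,2.4,-7.6,1.17,0.4,-27.1,2.6,-7.6,1.35,0.4,-27.1,2.6,-7.6,1.51,0.4]'

```text
clock: 17.7
tool_pos: [532.1, -110.2, 122.8]
eef_rot: [0.999, -0.039, 0.006, 0.005]
contact_force: [0.0, 0.1, 1.2]
gripper_width: 0.603
```

```bash
python3 - <<'E'
from h import *
deck()
rows([(533.7,-108.5,60,-4),(533.7,-108.5,28,-4)])
E
```

```text
stop [ 42.6 109.8] ang 179.3 size [90.8 23.8] z [49.9 54.9 64.8] 222
b [43.1 86.5] ang -179.7 size [79.9 20.6] z [63.1 66.2 70. ] 180
b [42.7 51.9] ang -178.7 size [78.9 24.4] z [63.1 66.2 70.1] 211
at [ 532.1 -109.3  122.7] ang -4.9 w 0.6 F [-0.5  0.  -0.3] t 17.75 q6 -0.2
0.15 -0.09 6.27 -0.016
0.15 -0.09 9.47 -0.016
```

>>> servo_tool --moves '[0.2,-0.1,3,-0.02,0.4,0.2,-0.1,6,-0.02,0.4,0.2,-0.1,8,-0.02,0.4,0.2,-0.1,9.4,-0.02,0.4,0.2,-0.1,9.4,-0.02,0.4,0.2,-0.1,9.4,-0.02,0.8,0.2,-0.1,9.4,-0.02,0.8,0.2,-0.1,9.4,-0.02,0.8,0.2,-0.1,9.4,-0.02,0.8]'

```text
clock: 18.88
tool_pos: [534.7, -109.4, 29.9]
eef_rot: [0.999, -0.033, 0.005, 0.005]
contact_force: [-8.1, 1.4, 6.3]
gripper_width: 0.4
```

```bash
python3 - <<'E'
from h import *
a=pl(40,-11)
rows([(533,-109,130,-4),(*a,130,82.3)])
E
```

```text
at [ 534.7 -109.4   29.9] ang -3.73 w 0.4 F [-8.1  1.4  6.3] t 18.88 q6 -0.22
-0.17 -0.03 -10.01 0.005
-1.49 -23.87 -10.01 -1.502
```

>>> servo_tool --moves '[0,0,-1,0,0.8,0,0,-5,0,0.8,0,0,-10,-0.1,0.8,-0.2,-3,-10,-0.28,0.8,-0.4,-6,-10,-0.46,0.8,-0.6,-9,-10,-0.64,0.8,-0.8,-12,-10,-0.82,0.8,-1,-16,-10,-1.0,0.8,-1.2,-20,-10,-1.18,0.8,-1.5,-23.9,-10,-1.36,0.8,-1.5,-23.9,-10,-1.5,0.8,-1.5,-23.9,-10,-1.5,0.8]'

```text
clock: 20.38
tool_pos: [534.8, 131.7, 128.7]
eef_rot: [0.753, 0.658, 0.001, 0.008]
contact_force: [-0.4, 0.1, -1.8]
gripper_width: 0.397
```

```bash
python3 - <<'E'
from h import *
a=pl(40,-11)
rows([(*a,43.5,82.3)])
E
```

```text
at [534.8 131.7 128.7] ang 82.24 w 0.397 F [-0.4  0.1 -1.8] t 20.38 q6 -1.28
-0.19 0.08 8.52 -0.001
```

>>> servo_tool --moves '[-0.2,0.1,5,0,0.8,-0.2,0.1,7.9,0,0.8,-0.2,0.1,8.5,0,0.8,-0.2,0.1,8.5,0,0.8,-0.2,0.1,8.5,0,0.5,-0.2,0.1,8.5,0,0.42,-0.2,0.1,8.5,0,0.42,-0.2,0.1,6,0,0.42,-0.2,0.1,2,0,0.42,-3,0.1,1,0,1,-5,0.1,1,0,1,-5,0.1,1,0,1]'

```text
clock: 21.88
tool_pos: [528.5, 80.6, 118.3]
eef_rot: [0.754, 0.657, 0.001, 0.007]
contact_force: [0.1, -0.7, -1.0]
gripper_width: -0.004
```

```bash
python3 - <<'E'
from h import *
rows([(*pl(40,-56),42,82.3),(*pl(40,15-28),42,82.3)])
E
```

```text
at [528.5  80.6 118.3] ang 82.11 w -0.004 F [ 0.1 -0.7 -1. ] t 21.88 q6 -1.37
0.46 0.02 7.63 -0.003
4.76 0.0 7.63 -0.003
```

>>> servo_tool --moves '[0.3,0,4,0,1,0.3,0,7.7,0,1,0.3,0,7.7,0,1,1.2,0,7.7,0,1,2,0,7.7,0,1,2.7,0,7.7,0,1,3.3,0,7.7,0,1,3.9,0,7.7,0,1,4.3,0,7.7,0,1,4.6,0,7.7,0,1,4.8,0,7.7,0,1,5,0,7.7,0,1]'

```text
clock: 23.38
tool_pos: [536.6, 127.1, 41.9]
eef_rot: [0.754, 0.657, -0.001, 0.009]
contact_force: [-5.3, -19.2, 11.7]
gripper_width: -0.001
```

```bash
python3 - <<'E'
from h import *
rows([(*pl(40,15-28),42,82.3),(*pl(40,-32),43,82.3),(*pl(40,-32),120,82.3),(598.3,-100.3,120,-4)])
E
```

```text
at [536.6 127.1  41.9] ang 82.12 w -0.001 F [ -5.3 -19.2  11.7] t 23.38 q6 -1.28
0.04 -0.16 -0.01 -0.003
-1.86 -0.15 -0.11 -0.003
-1.86 -0.15 -7.81 -0.003
-21.68 9.23 -7.81 1.503
```

>>> servo_tool --moves '[-0.5,-0.1,0,0,1,-1.8,-0.1,0,0,1,-1.8,-0.1,-4,0,1,-1.8,-0.1,-7.8,0.1,0.4,-4,1,-7.8,0.27,0.4,-7,2.4,-7.8,0.45,0.4,-10,3.8,-7.8,0.63,0.4,-13,5.2,-7.8,0.81,0.4,-16,6.6,-7.8,0.99,0.4,-19,8,-7.8,1.17,0.4,-21.7,9.2,-7.8,1.35,0.4,-21.7,9.2,-7.8,1.5,0.4]'

```text
clock: 24.88
tool_pos: [597.1, -101.8, 123.6]
eef_rot: [0.999, -0.037, 0.006, 0.007]
contact_force: [-0.6, 0.2, 0.4]
gripper_width: 0.607
```

```bash
python3 - <<'E'
from h import *
deck()
rows([(598.7,-100,60,-4),(598.7,-100,28,-4)])
E
```

```text
stop [ 42.5 110. ] ang 179.7 size [90.8 23.6] z [49.1 54.  64.4] 222
b [42.9 86.3] ang -179.4 size [81.3 21.2] z [63.1 66.2 70.3] 194
b [42.4 52.8] ang 179.5 size [81.8 24. ] z [62.9 65.8 70.1] 204
b [41.9 16.4] ang -179.9 size [80.6 24. ] z [62.8 65.7 69.5] 211
at [ 596.8 -100.8  123.4] ang -4.63 w 0.599 F [0.1 0.5 0.2] t 24.93 q6 -0.16
0.18 -0.09 6.34 -0.011
0.18 -0.09 9.54 -0.011
```

>>> servo_tool --moves '[0.2,-0.1,3,0,0.4,0.2,-0.1,6,0,0.4,0.2,-0.1,8,0,0.4,0.2,-0.1,9.5,0,0.4,0.2,-0.1,9.5,0,0.4,0.2,-0.1,9.5,0,0.8,0.2,-0.1,9.5,0,0.8,0.2,-0.1,9.5,0,0.8,0.2,-0.1,9.5,0,0.8]'

```text
clock: 26.05
tool_pos: [599.5, -101.3, 29.8]
eef_rot: [0.999, -0.04, 0.005, 0.007]
contact_force: [-7.2, 0.4, 4.7]
gripper_width: 0.397
```

```bash
python3 - <<'E'
from h import *
a=pl(40,-47)
rows([(598.7,-100,130,-4),(*a,130,82.3)])
E
```

```text
at [ 599.5 -101.3   29.8] ang -4.61 w 0.397 F [-7.2  0.4  4.7] t 26.05 q6 -0.16
-0.09 -0.12 -10.02 -0.011
-8.44 -18.92 -10.02 -1.517
```

>>> servo_tool --moves '[0,0,-1,0,0.8,0,0,-5,0,0.8,0,0,-10,-0.1,0.8,-1.2,-2,-10,-0.28,0.8,-2.4,-4.5,-10,-0.46,0.8,-3.6,-7,-10,-0.64,0.8,-4.8,-10,-10,-0.82,0.8,-6,-13,-10,-1.0,0.8,-7.2,-16,-10,-1.18,0.8,-8.4,-18.9,-10,-1.36,0.8,-8.4,-18.9,-10,-1.52,0.8,-8.4,-18.9,-10,-1.52,0.8]'

```text
clock: 27.55
tool_pos: [530.7, 95.7, 127.8]
eef_rot: [0.752, 0.659, -0.0, 0.009]
contact_force: [-0.2, -0.2, -1.5]
gripper_width: 0.401
```

```bash
python3 - <<'E'
from h import *
a=pl(40,-47)
rows([(*a,43.5,82.3)])
E
```

```text
at [530.7  95.7 127.8] ang 82.48 w 0.401 F [-0.2 -0.2 -1.5] t 27.55 q6 -1.34
-0.17 0.0 8.43 0.003
```

>>> servo_tool --moves '[-0.2,0,5,0,0.8,-0.2,0,7.9,0,0.8,-0.2,0,8.4,0,0.8,-0.2,0,8.4,0,0.8,-0.2,0,8.4,0,0.5,-0.2,0,8.4,0,0.42,-0.2,0,8.4,0,0.42,-0.2,0,6,0,0.42,-0.2,0,2,0,0.42,-3,0,1,0,1,-5,0,1,0,1,-5,0,1,0,1]'

```text
clock: 29.05
tool_pos: [524.4, 45.1, 118.9]
eef_rot: [0.753, 0.658, -0.0, 0.009]
contact_force: [0.6, -0.8, -0.7]
gripper_width: -0.0
```

```bash
python3 - <<'E'
from h import *
rows([(*pl(40,-92),42,82.3),(*pl(40,-21-28),42,82.3)])
E
```

```text
at [524.4  45.1 118.9] ang 82.37 w -0.0 F [ 0.6 -0.8 -0.7] t 29.05 q6 -1.44
0.44 -0.05 7.69 0.001
4.74 -0.04 7.69 0.001
```

>>> servo_tool --moves '[0.3,0,4,0,1,0.3,0,7.7,0,1,0.3,0,7.7,0,1,1.2,0,7.7,0,1,2,0,7.7,0,1,2.7,0,7.7,0,1,3.3,0,7.7,0,1,3.9,0,7.7,0,1,4.3,0,7.7,0,1,4.6,0,7.7,0,1,4.8,0,7.7,0,1,5,0,7.7,0,1]'

```text
clock: 30.55
tool_pos: [535.4, 92.1, 45.7]
eef_rot: [0.752, 0.659, 0.001, 0.013]
contact_force: [-4.8, -17.8, 17.0]
gripper_width: 0.001
```

```bash
python3 - <<'E'
from h import *
rows([(*pl(40,-21-28),42,82.3),(*pl(40,-65),43,82.3),(*pl(40,-65),160,82.3),(430,-80,160,90)])
E
```

```text
at [535.4  92.1  45.7] ang 82.38 w 0.001 F [ -4.8 -17.8  17. ] t 30.55 q6 -1.34
-0.07 -0.51 0.37 0.001
-1.67 -0.51 0.27 0.001
-1.67 -0.51 -11.43 0.001
-18.45 -8.17 -11.43 -0.133
```

>>> servo_tool --moves '[-0.5,-0.3,0,0,1,-1.7,-0.5,0,0,1,-1.7,-0.5,-5,0,1,-1.7,-0.5,-11,0,0.6,-6,-2.5,-11.4,0,0.5,-10,-4.5,-11.4,0,0.5,-14,-6,-11.4,0,0.5,-18.5,-8.2,-11.4,-0.13,0.5,-18.5,-8.2,-11.4,-0.13,0.5,-18.5,-8.2,-11.4,-0.13,0.5]'

```text
clock: 31.8
tool_pos: [427.6, -78.3, 160.9]
eef_rot: [0.709, 0.705, 0.001, 0.013]
contact_force: [-0.0, 0.4, -0.1]
gripper_width: 0.501
```

```bash
python3 - <<'E'
from h import *
s=deck(); W=cloud(s)
show('grip',biggest(W,68,90,300,420,-390,-150)); show('foot',biggest(W,22,90,300,415,-390,-150))
s2=snap('scene'); W=cloud(s2)
show('grip',biggest(W,66,90,300,420,-390,-150))
rows([])
im=np.hstack([cv2.resize(s['image'][170:290,195:435],(640,320)),]); im2=cv2.resize(s2['image'][160:380,170:390],(320,320)); cv2.imwrite('pics/d3.png',cv2.resize(np.hstack([im,im2]),(800,267)))
E
```

```text
stop [ 42.4 109.9] ang 179.3 size [90.9 23.7] z [49.9 54.1 64.5] 224
b [42.5 86.6] ang -178.9 size [79.5 20.5] z [63.2 66.2 69.7] 183
b [43. 52.] ang 179.2 size [78.5 24.8] z [62.9 66.1 70.5] 211
b [41.2 16.2] ang -177.9 size [79.5 25.7] z [62.9 65.5 68.9] 222
b [ 43.2 -20. ] ang -178.7 size [80.1 24.7] z [63.2 65.9 70.1] 214
grip None
foot None
grip [ 380.7 -236.7] ang -172.7 size [55.4 21.3] z [68.5 76.1 78.4] 218
at [427.9 -77.7 160.8] ang 89.82 w 0.497 F [ 0.7  0.2 -0.5] t 31.9 q6 -1.85
```

View pics/d3.png

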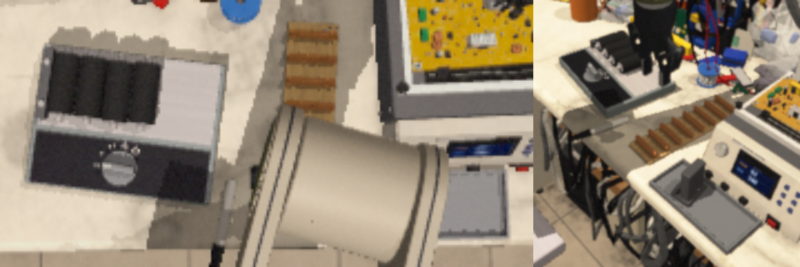

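```bash
python3 - <<'E'
from h import *
rows([(382.5,-233.5,160,97.6),(382.5,-233.5,55,97.6)])
E
```

```text
at [427.9 -77.7 160.8] ang 89.82 w 0.497 F [ 0.7  0.2 -0.5] t 31.9 q6 -1.85
-15.6 -4.49 0.08 -0.136
-15.6 -4.49 10.58 -0.136
```

>>> servo_tool --moves '[-5,-1.5,0,-0.05,0.5,-10,-3,0,-0.1,0.5,-15.6,-4.5,0,-0.14,0.5,-15.6,-4.5,3,-0.14,0.5,-15.6,-4.5,6,-0.14,0.5,-15.6,-4.5,6,-0.14,0.5,-15.6,-4.5,6,-0.14,0.5]'

```text
clock: 32.78
tool_pos: [384.4, -234.3, 103.6]
eef_rot: [0.657, 0.754, -0.0, 0.013]
contact_force: [0.6, 0.6, 0.3]
gripper_width: 0.503
```

```bash
python3 - <<'E'
from h import *
rows([(382.5,-233.5,100,97.6),(382.5,-233.5,55,97.6)])
s=snap('scene'); cv2.imwrite('pics/g2.png',cv2.resize(s['image'][230:380,240:400],None,fx=4,fy=4))
E
```

```text
at [ 384.4 -234.3  103.6] ang 97.91 w 0.503 F [0.6 0.6 0.3] t 32.77 q6 -2.37
0.1 -0.18 0.36 0.005
0.1 -0.18 4.86 0.005
```

View pics/g2.png

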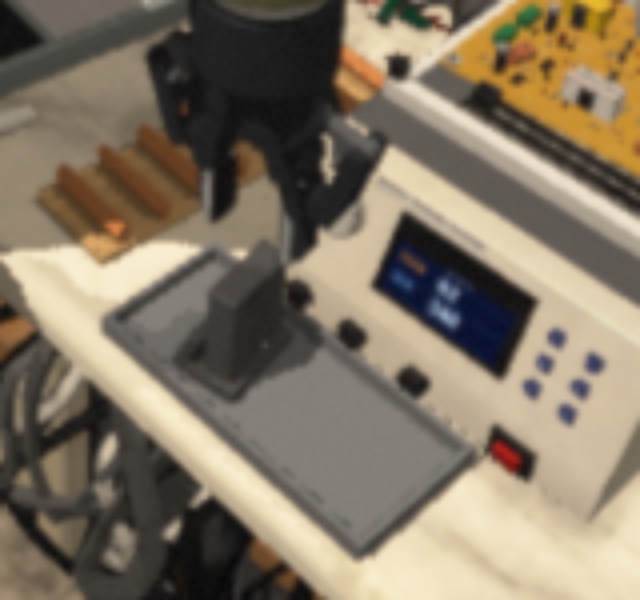

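>>> servo_tool --moves '[0.2,-0.3,1.5,0,0.5,0.2,-0.3,3,0,0.5,0.2,-0.3,4.2,0,0.5,0.2,-0.3,4.9,0,0.5,0.2,-0.3,4.9,0,0.5]'

```text
clock: 33.45
tool_pos: [381.9, -233.6, 54.1]
eef_rot: [0.657, 0.754, -0.0, 0.013]
contact_force: [0.3, -0.1, 0.1]
gripper_width: 0.495
```

>>> servo_tool --moves '[0,0,0,0,0.9,0,0,0,0,0.9,0,0,0,0,0.9,0,0,0,0,0.9,0,0,0,0,0.9]' --squeeze 80

```text
clock: 34.08
tool_pos: [382.4, -233.9, 54.9]
eef_rot: [0.657, 0.754, -0.0, 0.014]
contact_force: [-1.3, 1.8, 6.0]
gripper_width: 0.222
```

```bash
python3 - <<'E'
from h import *
a=pl(40,-75); rows([(*a,160,82.3)])
E
```

```text
at [ 382.4 -233.9   54.9] ang 97.9 w 0.222 F [-1.3  1.8  6. ] t 34.08 q6 -2.37
27.75 18.42 -10.51 0.272
```

>>> servo_tool --moves '[0,0,-1,0,0.9,0,0,-4,0,0.9,0,0,-8,0,0.9,0,0,-10.5,0,0.9,4,2.6,-10.5,0.05,0.9,9,6,-10.5,0.1,0.9,14,9.3,-10.5,0.15,0.9,19,12.6,-10.5,0.2,0.9,24,15.9,-10.5,0.27,0.9,27.7,18.4,-10.5,0.27,0.9,27.7,18.4,-10.5,0.27,0.9]'

```text
clock: 35.45
tool_pos: [524.9, 70.5, 157.4]
eef_rot: [0.751, 0.66, 0.002, 0.013]
contact_force: [-0.6, -0.6, -2.7]
gripper_width: 0.222
```

```bash
python3 - <<'E'
from h import *
rows([(*pl(40,-75),160,82.3),(*pl(40,-75),83,82.3)]); print(pose()[2]['eef_rot'])
s=snap('scene'); cv2.imwrite('pics/c1.png',cv2.resize(s['image'][120:270,170:350],None,fx=4,fy=4))
E
```

```text
at [524.9  70.5 157.4] ang 82.65 w 0.222 F [-0.6 -0.6 -2.7] t 35.45 q6 -1.39
-0.39 0.24 -0.26 0.006
-0.39 0.24 7.44 0.006
[0.75089567 0.66028648 0.00191138 0.01318323]
```

View pics/c1.png

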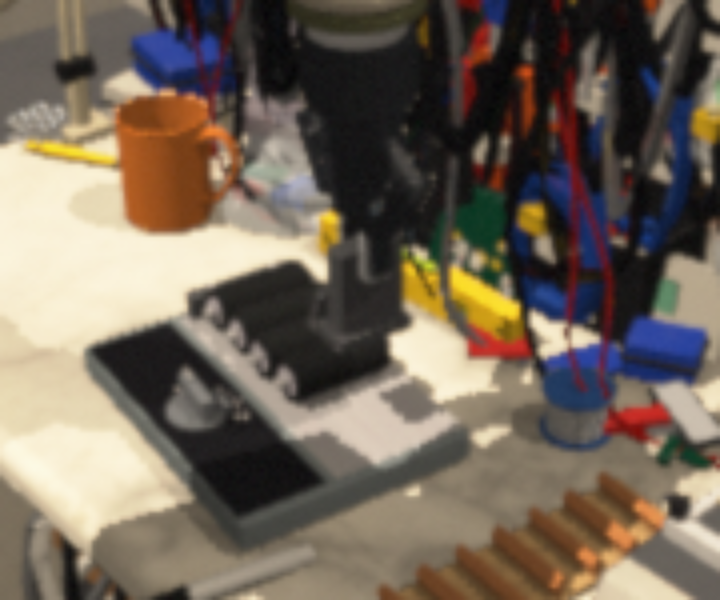

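>>> servo_tool --moves '[-0.5,0.1,0,0,0.9,-0.5,0.1,3,0,0.9,-0.5,0.1,6,0,0.9,-0.5,0.1,7,0,0.9,-0.5,0.1,7.3,0,0.9,-0.5,0.1,7.5,0,0.9,-0.5,0.1,7.5,0,0.9]'

```text
clock: 36.38
tool_pos: [526.9, 62.4, 83.4]
eef_rot: [0.751, 0.66, 0.002, 0.014]
contact_force: [-0.3, 0.3, -2.5]
gripper_width: 0.217
```

```bash
python3 - <<'E'
from h import *
rows([(*pl(40,-75),81,82.3),(*pl(40,-64),81,82.3)])
E
```

```text
at [526.9  62.4  83.4] ang 82.58 w 0.217 F [-0.3  0.3 -2.5] t 36.38 q6 -1.4
0.39 -0.06 0.24 0.005
1.49 -0.05 0.24 0.005
```

>>> servo_tool --moves '[0,0,0.1,0,0.9,0,0,0.2,0,0.9,0.3,0,0.25,0,0.9,0.6,0,0.25,0,0.9,0.9,0,0.25,0,0.9,1.1,0,0.25,0,0.9,1.3,0,0.25,0,0.9,1.3,0,0.25,0,0.9]'

```text
clock: 37.38
tool_pos: [528.9, 75.4, 81.0]
eef_rot: [0.751, 0.66, 0.002, 0.014]
contact_force: [0.7, -1.0, 1.8]
gripper_width: 0.215
```

```bash
python3 - <<'E'
from h import *
rows([(*pl(40,-64),81,82.3)])
E
```

```text
at [528.9  75.4  81. ] ang 82.6 w 0.215 F [ 0.7 -1.   1.8] t 37.38 q6 -1.38
0.17 -0.08 -0.0 0.005
```

>>> servo_tool --moves '[0.1,0,0.05,0,0.9,0.2,0,0.05,0,0.9,0.3,0,0.05,0,0.9,0.4,0,0.05,0,0.9,0.4,0,0.05,0,0.9]'

```text
clock: 38.0
tool_pos: [529.8, 78.3, 81.0]
eef_rot: [0.751, 0.66, 0.002, 0.015]
contact_force: [-1.1, -8.6, 6.7]
gripper_width: 0.215
```

```bash
python3 - <<'E'
from h import *
rows([(*pl(40,-64),81,82.3)])
E
```

```text
at [529.8  78.3  81. ] ang 82.58 w 0.215 F [-1.1 -8.6  6.7] t 38.0 q6 -1.37
-0.13 -0.14 -0.0 0.005
```

>>> servo_tool --moves '[0,0,0,0,0.75,0,0,0,0,0.62,0,0,0,0,0.6,0,0,-1,0,0.6,0,0,-4,0,0.6,0,0,-9,0,0.6,-4,-2,-10,0,0.6,-10,-4,-10,0,0.6,-15,-8,-10,0,0.6,-15,-8,-10,0,0.6]'

```text
clock: 39.25
tool_pos: [426.8, -60.2, 181.8]
eef_rot: [0.753, 0.658, 0.002, 0.015]
contact_force: [0.2, 1.2, -0.0]
gripper_width: 0.402
```

```bash
python3 - <<'E'
from h import *
s=deck(); rows([])
W=cloud(s); c,sn=np.cos(PY),np.sin(PY); d=W[...,:2]-PC
P=np.stack([c*d[...,0]+sn*d[...,1],-sn*d[...,0]+c*d[...,1],W[...,2]],-1)
show('grip',biggest(P,92,115,-10,100,-118,-20)); show('foot',biggest(P,36,92,-10,100,-118,-45))
s2=snap('scene')
for n,q in(('top',s),('scene',s2)):
    pts=[(*pl(-59.5,0),55),(*pl(-59.5,20),55),(*pl(-59.5,-20),55)]
    uv=cv2.projectPoints(np.array(pts),np.array(q['rvec'],float),np.array(q['tvec'],float),q['K'],None)[0].reshape(-1,2); print(n,uv.round(1).tolist())
a=cv2.resize(s['image'][185:268,200:305],(506,400),interpolation=cv2.INTER_CUBIC); b=cv2.resize(s2['image'][150:230,180:280],(290,400)) ; b=cv2.resize(s2['image'][150:265,190:273],(289,400))
cv2.imwrite('pics/e1.png',np.hstack([a,b]))
E
```

```text
stop [ 42.2 110. ] ang 179.6 size [91.1 23.6] z [49.4 53.8 64.6] 223
b [42.4 87. ] ang -179.2 size [80.3 19.9] z [63.  66.1 69.9] 177
b [43.  52.8] ang -179.9 size [81.2 24.3] z [63.1 66.2 69.8] 210
b [41.1 16.6] ang -179.9 size [79.7 24. ] z [63.2 65.8 69.9] 210
b [ 43.  -19.7] ang 179.6 size [78.8 25.2] z [62.9 65.9 69.1] 220
b [ 43.  -46.6] ang -179.1 size [59.9  6.6] z [63.2 66.3 70.1] 42
at [428.2 -59.3 182.3] ang 82.4 w 0.402 F [0.1 0.9 0.3] t 39.3 q6 -1.68
grip [ 42.5 -62.6] ang -179.4 size [52.4 20.2] z [100.8 104.8 108.2] 136
foot [ 37.7 -62.3] ang 174.8 size [66.1 42.4] z [37.6 52.3 72.6] 103
top [[248.4, 245.6], [241.6, 244.8], [255.2, 246.4]]
scene [[218.3, 216.2], [215.1, 212.8], [221.7, 219.7]]
```

View pics/e1.png

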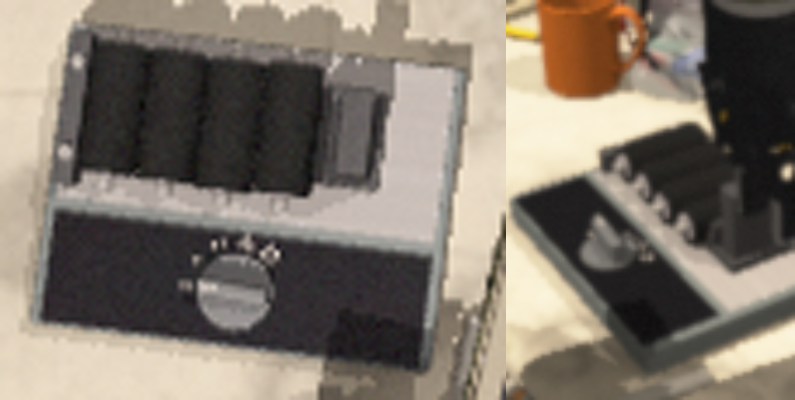

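```bash
python3 - <<'E'
from h import *
rows([(*pl(-59.5,0),130,-7.7)])
E
```

```text
at [429.1 -58.5 182.4] ang 82.47 w 0.399 F [ 2.1  0.3 -0.1] t 39.35 q6 -1.68
21.18 -1.88 5.24 1.574
```

>>> servo_tool --moves '[3,-0.3,0,0.17,0.65,6,-0.5,0,0.35,0.65,9,-0.8,0,0.53,0.65,12,-1,0,0.71,0.65,15,-1.3,2,0.89,0.65,18,-1.6,4,1.07,0.65,21.2,-1.9,5.2,1.25,0.65,21.2,-1.9,5.2,1.43,0.65,21.2,-1.9,5.2,1.57,0.65,21.2,-1.9,5.2,1.57,0.65]'

```text
clock: 40.6
tool_pos: [439.7, 154.7, 126.6]
eef_rot: [0.998, -0.064, 0.013, 0.009]
contact_force: [0.3, -0.8, 1.0]
gripper_width: 0.351
```

```bash
python3 - <<'E'
from h import *
rows([(*pl(-59.5,0),70,-7.7),(*pl(-59.5,0),35,-7.7)]); q=pose()[2]['eef_rot']; x,y,z,w=q; print('toolz',2*(x*z+w*y),2*(y*z-w*x))
E
```

```text
at [439.7 154.7 126.6] ang -7.31 w 0.351 F [ 0.3 -0.8  1. ] t 40.6 q6 0.38
-0.14 0.09 5.66 0.007
-0.14 0.09 9.16 0.007
toolz 0.024756018508798373 -0.019470541887441347
```

>>> servo_tool --moves '[-0.3,0,3,0,0.65,-0.35,-0.05,5.6,0,0.65,-0.35,-0.05,7.5,0,0.65,-0.4,-0.1,8.6,0,0.65,-0.4,-0.1,9.1,0,0.65,-0.4,-0.1,9.1,0,0.65]'

```text
clock: 41.35
tool_pos: [438.6, 154.7, 36.0]
eef_rot: [0.998, -0.063, 0.013, 0.009]
contact_force: [0.2, 0.3, -0.4]
gripper_width: 0.352
```

```bash
python3 - <<'E'
from h import *
rows([(*pl(-59.5,0),35,-7.7)])
E
```

```text
at [438.6 154.7  36. ] ang -7.25 w 0.352 F [ 0.2  0.3 -0.4] t 41.35 q6 0.39
-0.03 0.08 0.1 0.008
```

>>> servo_tool --moves '[0,0,0,0,1,0,0,0,0,1,0,0,0,0,1,0,0,0,0,1]' --squeeze 40

```text
clock: 41.85
tool_pos: [438.9, 154.9, 36.8]
eef_rot: [0.998, -0.063, 0.013, 0.009]
contact_force: [-3.2, -0.5, 5.9]
gripper_width: 0.117
```

>>> servo_tool --moves '[0,0,0,0.17,1,0,0,0,0.34,1,0,0,0,0.51,1,0,0,0,0.68,1,0,0,0,0.85,1,0,0,0,1.02,1,0,0,0,1.15,1,0,0,0,1.15,1,0,0,0,1.15,1]'

```text
clock: 42.98
tool_pos: [438.3, 155.4, 36.8]
eef_rot: [0.804, -0.594, 0.015, -0.0]
contact_force: [-4.7, 3.7, 2.0]
gripper_width: 0.118
```

```bash
python3 - <<'E'
from h import *
rows([]); print(pose()[2]['ft_torque'],pose()[2]['joints'])
E
```

```text
at [438.3 155.4  36.8] ang -72.94 w 0.118 F [-4.7  3.7  2. ] t 42.98 q6 1.53
[ 0.75881943  1.20710117 -0.04247642] [ 0.24893244 -0.06055744  2.0580289  -0.02602952  1.12465697  1.53299117]
```

>>> servo_tool --moves '[0,0,0,0.17,1,0,0,0,0.34,1,0,0,0,0.51,1,0,0,0,0.68,1,0,0,0,0.85,1,0,0,0,0.98,1,0,0,0,1.03,1,0,0,0,1.03,1,0,0,0,1.03,1]'

```text
clock: 44.1
tool_pos: [438.4, 155.9, 36.8]
eef_rot: [-0.409, 0.913, -0.013, 0.008]
contact_force: [-0.2, 4.9, -2.7]
gripper_width: 0.115
```

```bash
python3 - <<'E'
from h import *
rows([]); print(pose()[2]['ft_torque'],pose()[2]['joints'])
E
```

```text
at [438.4 155.9  36.8] ang 228.25 w 0.115 F [-0.2  4.9 -2.7] t 44.1 q6 2.56
[ 1.08825818  0.44081748 -0.01631717] [ 0.24926547 -0.06055338  2.05799221 -0.02502068  1.12405529  2.55929134]
```

>>> servo_tool --moves '[0,0,0,0,0.8,0,0,0,0,0.65,0,0,0,0,0.65,0,0,-2,0,0.65,0,0,-6,0,0.65,0,0,-11,0,0.65,0,0,-15,0,0.65,0,0,-15,0,0.65]'

```text
clock: 45.1
tool_pos: [437.2, 159.0, 191.1]
eef_rot: [-0.409, 0.912, -0.014, 0.012]
contact_force: [-0.5, 0.1, -0.3]
gripper_width: 0.349
```

```bash
python3 - <<'E'
from h import *
rows([(415,-70,185,-115)])
E
```

```text
at [437.2 159.  191.1] ang 228.27 w 0.349 F [-0.5  0.1 -0.3] t 45.1 q6 2.56
18.57 -13.59 0.61 -0.292
```

>>> servo_tool --moves '[0,0,0,-0.15,0.65,4,-3,0,-0.29,0.65,8,-6,0,-0.29,0.65,12,-9,0,-0.29,0.65,16,-12,0,-0.29,0.65,18.6,-13.6,0,-0.29,0.65,18.6,-13.6,0,-0.29,0.65]'

```text
clock: 45.98
tool_pos: [413.9, -72.0, 192.7]
eef_rot: [-0.535, 0.845, -0.015, 0.009]
contact_force: [-0.4, 0.1, -0.4]
gripper_width: 0.355
```

```bash
python3 - <<'E'
from h import *
s=deck(); W=cloud(s); c,sn=np.cos(PY),np.sin(PY); d=W[...,:2]-PC
P=np.stack([c*d[...,0]+sn*d[...,1],-sn*d[...,0]+c*d[...,1],W[...,2]],-1)
show('grip',biggest(P,92,115,-10,100,-118,-20))
show('knob',biggest(P,46,70,-95,-30,-40,40))
show('spool',biggest(W,25,60,620,710,-60,40)); W0=np.load('top0.npz')['W']; show('spool0',biggest(W0,25,60,620,710,-60,40))
show('mug',biggest(W,60,120,570,690,380,500)); show('mug0',biggest(W0,60,120,570,690,380,500))
s2=snap('scene')
a=cv2.resize(s['image'][185:268,200:305],(506,400),interpolation=cv2.INTER_CUBIC); b=cv2.resize(s2['image'][150:265,190:273],(289,400))
cv2.imwrite('pics/f1.png',np.hstack([a,b])); rows([])
E
```

```text
stop [ 42.3 109.7] ang 179.8 size [91.  23.9] z [49.7 54.7 65.3] 223
b [44.  87.2] ang 179.6 size [79.8 19.2] z [63.1 66.3 70.2] 168
b [ 71.5 -63.3] ang -178.1 size [65.5  7.5] z [63.2 66.9 70.6] 49
b [42.3 52.4] ang 179.4 size [79.7 26. ] z [62.7 65.9 70.3] 221
b [43.8 15.9] ang 179.0 size [79.8 25.2] z [63.1 65.9 69.2] 213
b [ 42.6 -19.4] ang -179.9 size [78.8 24.1] z [63.  66.3 70.3] 211
grip [ 72.5 -78.7] ang -179.0 size [53.2 20.3] z [100.7 105.  108.4] 137
knob [-57.9   2.2] ang 145.5 size [43.2 11.5] z [50.1 55.6 59.4] 60
spool [662.5  -9.7] ang 101.0 size [49.7 48.6] z [37.3 40.5 45.3] 252
spool0 [662.5  -9.7] ang 104.5 size [49.8 48.4] z [36.5 40.4 45.3] 251
mug [622.1 442.8] ang 99.3 size [112.4  88.8] z [ 63.   89.8 103.4] 478
mug0 [622.2 442.7] ang 100.7 size [111.9  88.7] z [ 63.1  89.6 103. ] 474
at [414.4 -70.1 193. ] ang 244.83 w 0.349 F [ 0.8  0.1 -0.1] t 46.08 q6 1.73
```

View pics/f1.png

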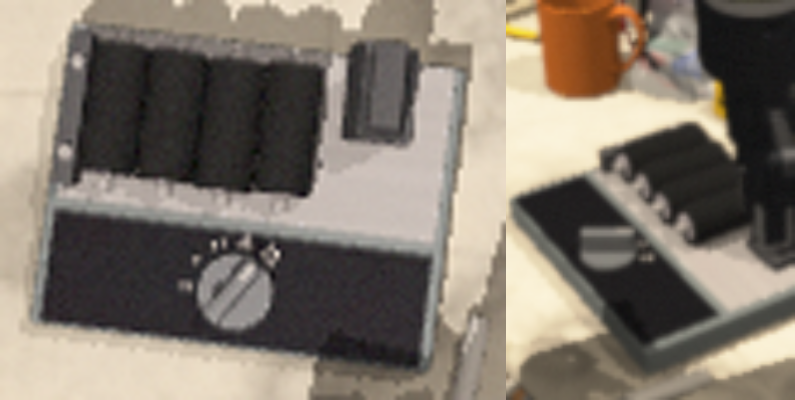

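```bash
python3 - <<'E'
from h import *
rows([(*pl(71.5,-78.7),150,-97.7)]); q=pose()[2]['eef_rot']; x,y,z,w=q; print('toolz',2*(x*z+w*y),2*(y*z-w*x))
E
```

```text
at [414.4 -70.1 193. ] ang 244.83 w 0.349 F [ 0.8  0.1 -0.1] t 46.08 q6 1.73
-17.72 -7.48 4.3 -0.305
toolz 0.0314470597358681 -0.014503899117327256
```

>>> servo_tool --moves '[-4,-2,0,-0.1,0.5,-9,-4,0,-0.2,0.5,-13,-6,1,-0.3,0.5,-17.7,-7.5,3,-0.3,0.5,-17.7,-7.5,4.3,-0.3,0.5,-17.7,-7.5,4.3,-0.3,0.5,-17.7,-7.5,4.3,-0.3,0.5]'

```text
clock: 46.95
tool_pos: [558.6, 57.5, 153.2]
eef_rot: [-0.656, 0.754, -0.016, 0.007]
contact_force: [-0.8, -0.3, 0.7]
gripper_width: 0.501
```

```bash
python3 - <<'E'
from h import *
rows([(*pl(71.5,-78.7),150,-97.7),(*pl(71.5,-78.7),82,-97.7)]); q=pose()[2]['eef_rot']; x,y,z,w=q; print('toolz',2*(x*z+w*y),2*(y*z-w*x))
E
```

```text
at [558.6  57.5 153.2] ang 262.02 w 0.501 F [-0.8 -0.3  0.7] t 46.95 q6 1.73
-0.08 0.12 0.32 -0.005
-0.08 0.12 7.12 -0.005
toolz 0.03193869641312588 -0.014618468021016138
```

>>> servo_tool --moves '[-0.1,0.2,3,0,0.5,-0.15,0.3,5.5,0,0.5,-0.15,0.35,6.8,0,0.5,-0.15,0.35,7.1,0,0.5,-0.15,0.35,7.1,0,0.5,-0.15,0.35,7.1,0,0.8,-0.15,0.35,7.1,0,0.9,-0.15,0.35,7.1,0,0.9,-0.15,0.35,7.1,0,0.9]' --squeeze 80

```text
clock: 48.08
tool_pos: [558.5, 58.4, 83.6]
eef_rot: [-0.656, 0.754, -0.017, 0.008]
contact_force: [-2.0, -0.7, 6.3]
gripper_width: 0.212
```

```bash
python3 - <<'E'
from h import *
rows([(*pl(71.5,-78.7),82,-97.7),(*pl(41,-75),82,-97.7),(*pl(41,-62.7),82,-97.7)])
E
```

```text
at [558.5  58.4  83.6] ang 262.02 w 0.212 F [-2.  -0.7  6.3] t 48.08 q6 1.74
0.01 0.1 0.16 -0.005
-0.35 3.15 0.16 -0.005
-1.58 3.16 0.16 -0.005
```

>>> servo_tool --moves '[0,0,-0.4,0,0.9,0,0,-0.7,0,0.9,0,1,-0.7,0,0.9,-0.2,2,-0.7,0,0.9,-0.4,3.1,-0.7,0,0.9,-0.4,3.1,-0.5,0,0.9,-0.4,3.1,-0.3,0,0.9,-0.4,3.1,-0.1,0,0.9,-0.4,3.1,-0.1,0,0.9]'

```text
clock: 49.2
tool_pos: [528.9, 66.4, 83.7]
eef_rot: [-0.656, 0.755, -0.017, 0.008]
contact_force: [-0.8, -0.7, -1.3]
gripper_width: 0.218
```

```bash
python3 - <<'E'
from h import *
rows([(*pl(41,-75),83.6,-97.7),(*pl(41,-62.7),83.6,-97.7)])
E
```

```text
at [528.9  66.4  83.7] ang 262.01 w 0.218 F [-0.8 -0.7 -1.3] t 49.2 q6 1.76
0.04 0.1 0.01 -0.005
-1.19 0.11 0.01 -0.005
```

>>> servo_tool --moves '[0,0.1,0.05,0,0.9,-0.3,0.1,0.05,0,0.9,-0.6,0.1,0.05,0,0.9,-0.8,0.1,0.05,0,0.9,-1,0.1,0.05,0,0.9,-1.1,0.1,0.05,0,0.9,-1.2,0.1,0.05,0,0.9,-1.3,0.1,0.05,0,0.9,-1.3,0.1,0.05,0,0.9]'

```text
clock: 50.32
tool_pos: [530.1, 78.8, 83.7]
eef_rot: [-0.656, 0.754, -0.018, 0.008]
contact_force: [-1.5, -6.9, 6.4]
gripper_width: 0.213
```

```bash
python3 - <<'E'
from h import *
rows([(*pl(41,-62.7),83.6,-97.7)])
E
```

```text
at [530.1  78.8  83.7] ang 262.02 w 0.213 F [-1.5 -6.9  6.4] t 50.33 q6 1.78
0.05 0.06 0.01 -0.005
```

Contact at the same place and force as before. Release and withdraw.

>>> servo_tool --moves '[0,0,0,0,0.75,0,0,0,0,0.62,0,0,0,0,0.6,0,0,-1,0,0.6,0,0,-4,0,0.6,0,0,-9,0,0.6,4,2,-10,0,0.6,10,4,-10,0,0.6,15,8,-10,0,0.6,15,8,-10,0,0.6]'

```text
clock: 51.58
tool_pos: [424.4, -59.1, 182.6]
eef_rot: [-0.655, 0.756, -0.018, 0.008]
contact_force: [0.1, 1.4, 0.1]
gripper_width: 0.398
```

```bash
python3 - <<'E'
from h import *
s=deck(); W=cloud(s); c,sn=np.cos(PY),np.sin(PY); d=W[...,:2]-PC
P=np.stack([c*d[...,0]+sn*d[...,1],-sn*d[...,0]+c*d[...,1],W[...,2]],-1)
show('grip',biggest(P,92,115,-10,100,-118,-20))
show('knob',biggest(P,46,70,-95,-30,-40,40))
s2=snap('scene')
a=cv2.resize(s['image'][185:268,200:305],(506,400),interpolation=cv2.INTER_CUBIC); b=cv2.resize(s2['image'][150:265,190:273],(289,400))
cv2.imwrite('pics/f2.png',np.hstack([a,b])); rows([])
E
```

```text
stop [ 42.1 109.9] ang 179.7 size [91.2 23.8] z [49.1 54.1 64.8] 224
b [44.8 86.5] ang 179.7 size [79.5 20.7] z [63.2 66.3 69.7] 184
b [44.1 52.9] ang -179.2 size [80.2 24.7] z [62.9 65.9 69.3] 207
b [41.4 16.4] ang -178.9 size [78.8 23.4] z [63.2 66.  69.6] 202
b [ 44.3 -19.4] ang 179.8 size [79.6 24.4] z [62.8 65.8 69.7] 220
b [ 40.2 -46.8] ang -179.4 size [60.1  7.4] z [63.4 66.5 69.1] 46
grip [ 41.9 -62.6] ang -179.5 size [51.8 20.5] z [101.1 105.  108.6] 136
knob [-57.6   2.1] ang 144.8 size [42.8 11.1] z [50.8 55.6 59.7] 59
at [426.9 -57.4 183.3] ang 261.91 w 0.401 F [ 1.1 -0.5  1.2] t 51.67 q6 1.47
```

View pics/f2.png

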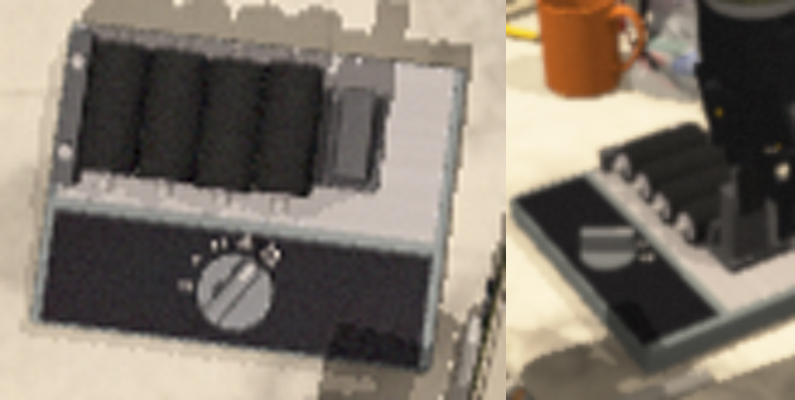

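```bash
python3 -c "
from cell import job; print(job.job_done())"
```

```text
the job is handed in; nothing more can be done
None
```

I put all four rollers on the deck against the end stop, chocked the row, turned the selector to the four-dot mark and handed the job in at about 52 s.

**Disturbance:** the chock was knocked about 3 cm aside while I was turning the selector. I picked it up and set it snug against the last roller again; it met the roller at the same place and with about the same force (7 N, 9 N the first time). I did not turn the selector back first. The chocked row had measured within limits before the selector moved, so I took the first step as already met.

**Last checks, from the top camera after the final placing:**

| Item | Measured | Target |
|---|---|---|
| Roller axes, plate y (mm) | 86.5, 52.9, 16.4, -19.4 | 87, 51, 15, -21 (±6) |
| Roller centres, plate x (mm) | 41 to 45 | 40 (±25) |
| Roller angle to the stop | within about 1° | 0.15 rad (8.6°) |
| Chock toe, plate y (mm) | about -32 | -33.6 (±7) |
| Chock x (mm) and squareness | 42, within 1° | 40 (±30), 0.15 rad |
| Selector (rad) | about 2.17 to 2.19 | 2.20 (±0.13) |

- **Bystanders:** the mug and spool measured within about 0.1 mm of their starting places just before the chock was reset, and I did not go near them after that.
- **Disagreement:** the top and scene cameras differed by 2 to 5 mm. I used values in between, which the contact positions confirmed.
- **Tool tilt:** the tool drifted to about 2° of tilt during the run, and I compensated for it.

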